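Lay a wound coil on the sloped inspection rest

ROBOT

A 6-joint arm with a two-finger parallel gripper is mounted at the origin on the work surface. World frame = base frame: x ahead of the robot, y to its left, z up, the work surface at z = 0. Lengths are in mm, angles in rad, forces in N, time in s.
With the tool pointing down it reaches from about 400 to 825 mm from the base axis. Payload 7 kg.
Tool frame: the origin (TCP) lies at the centre of the arm's flange, where the gripper is bolted on; the fingertips stand 173 mm ahead of it and the grasp point (between the pads) lies 155 mm ahead of it; z points along the fingers, y is the line along which they close (so a half turn about z gives the same grasp; the last joint's range is limited). The gripper opens to 85 mm and grips with 20 to 120 N. Pads are 22 mm wide; open, the fingers measure 114 mm over their backs; the gripper's body (76 mm by 85 mm) begins 54 mm behind the grasp point. The pads swing forward as they close: fully open they stand 13 mm farther back than shut.
Start: joints at [-1.053, 0.359, 0.012, 0, -1.224, -0.288], TCP at [153.728, -657.239, 404.702] pointing down, gripper open.
Joint ranges: [-3.07, 3.07], [-1.43, 2.12], [-1.02, 1.25], [-3.03, 1.67], [-3.05, -0], [-3.03, 3.03]. Speed limits (rad/s): [2.39, 2.39, 3.01, 3.14, 3.14, 3.14].

INTERFACE

Orientations are given as a unit quaternion [x, y, z, w].
In Python, from bench import env gives the robot as it stands.
- The arm moves only by the shell command python3 -m creep 'ROWS' [OPENING] [FORCE]. ROWS is JSON, a list of rows, each a list of 6 numbers: the shift along the world's x, y, z as a fraction of full scale, then the turn, a rotation vector about the world's x, y, z as a fraction of full scale. A call has 1 to 8 rows; each row shifts and turns the commanded pose from where the row before left it; what a row does not reach is not made up. Full scale, the value 1, is 3 cm for a shift and 6 degrees for a turn. A row lasts 1/10 s, in which the tool goes at most 50 mm and 8.59 degrees, less where a joint would pass 70% of its speed; a pose out of reach is approached as far as the arm can. A call with a number of a shift or a turn outside -1 to 1 is refused whole. A call with a gripper value outside its range is refused whole. OPENING is the opening, from 0 (shut) to 1 (fully open), set as the call begins (- or left out, the last holds). The fingers move at their own pace and stop on an object; FORCE is the grip in N (left out, the last holds). Time passes only in rows, so rows that do not move let the fingers close. It gives the time, the measured TCP pose, the force, the opening and the grip force at its end, in the units of the state.
- env.state(): the state, without advancing time (a new reading comes with each control period).
- env.get_image(name): name is "side" or "top"; returns a dict with "color" (384x512x3 uint8, blue, green, red), "vfov" (degrees; the focal length in pixels is half the picture's height over the tangent of half this angle, whatever the lens; pixels are square), "cx", "cy" (the principal point, pixels), "distortion" ([k1, k2, p1, p2, k3] as OpenCV has them; the pictures are not rectified), "cam_to_world" (4x4, takes a point from camera to world coordinates). Camera axes: x right, y down, z forward; pixel columns grow to the right and rows downward; lengths in mm; the calibration is good to about 2 mm. A picture is of the moment at which its call begins. There is no depth.
- env.job_done(): hands the job in; it is judged then, once.
Trained networks look in a picture, given as the dict that the camera call returned (one of the last four; its "shot" number tells which), for a name from the list of things; names that differ only in an ending like _2 or _b are one class to them, and where a whole thing is asked for, a point or a joint stands for the part that bears it (a point fixed in the world has none). Each returns a list of dicts, best first, with "score" (0 to 1); they miss things now and then, are a little off and sometimes report something else, mostly with a low value. They report only what shows in the picture. A call takes as long as a camera call.
- env.regions_of(picture, target): "mask" (384x512 bool, what is visible of it) and "position" ([column, row] in pixels, amid what is visible of it).
- env.mark_of(picture, target): "position" ([column, row] in pixels: a listed point, or the origin of a listed thing).
The state is a dict: "t": time; "joint_positions": joint angles; "qvel": joint speeds; "effort": joint torques, N m; "ee_pos": TCP position; "eef_rot": TCP orientation; "force": force on the tool from outside, world axes, zero at the start; "wrist_torque": the same for the moment, N m; "opening": finger opening in mm; "grasp_force": force on a finger pad.
Only numpy, scipy, OpenCV 4.12 (cv2) and the standard library are available. Lean on these libraries where they do the work, as an engineer would, in place of code of your own. Each camera call takes 0.05 s, during which the arm holds its last target. There are 200 camera calls.

TASK

Slide the wound copper coil straight up off its spindle and lay it on the narrow sloping plate of the inspection rest, below the lamp bar, with its wide flange flat on the plate and pushed down against both stop pins. Set it down flat on the slope before you let go, do not drop it, then move the hand clear; leave the other loose parts where they are.

Things in the scene. Friction and masses are not known exactly. Their poses are not given: they have to be found in the camera images.
- coil: loose wound coil, 44 mm tall, about 0.14 kg: at the bottom a black flange 56 mm across, 5 mm thick; above it a copper winding 42 mm across; a thin black cap 42.4 mm across on top; 24 mm through bore. Grip it across the winding. Origin: centre of the flange's underside; z along the bore from flange to cap, up at the start. Round: its yaw does not matter.
- coil_stand: fixed steel stand carrying the coil: round foot 80 mm across, a shoulder 32 mm across whose top, on which the coil sits, is 30 mm above the bench, and an upright spindle 18 mm across from there to 78 mm above the bench (4 mm out of the coil's top), on the stand's axis. Origin: foot centre on the bench; z up.
- bushing_stand: a second identical fixed stand, carrying the white bushing. Origin: foot centre on the bench; z up. Not to be used.
- bushing: white acetal bushing, 40 mm across, 30 mm tall, with no flange, on the second spindle with its underside 30 mm above the bench. Origin: centre of its underside. Leave alone.
- plate: fixed plate, 72 mm up the slope, 64 mm wide, sloping 30 degrees. Origin: middle of its upper face, 100 mm above the bench: the coil's origin lies here when its flange touches both stop pins. x up the slope, away from the robot; y level; z square out of the face. Stop pins 8 mm across, 10 mm high at x -27.7, y +16 and -16 mm. No rim at the other edges.
- rest: fixed stand of the plate. Origin: on the bench below the plate's origin; x level, uphill; z up. Foot 70 mm wide, x -50 to 90 mm, 12 mm high; 30 mm column. Lamp bar 80 mm wide over the plate's upper part: x 17 to 51 mm, 198 to 223 mm above the bench, on a 12 mm post at x 78 mm, 227 mm high. It bars an upright hand; one square to the plate (tilted 30 degrees) passes in front.
- gear: black nylon gear blank, 61 mm across, 20 mm tall, on the bench. Origin: centre of its underside. Leave alone.
- cap: blue bottle cap, 34 mm across, 14 mm tall, on the bench. Origin: centre of its underside. Leave alone.
- scraper: hand scraper, 170 mm long, 16 mm thick, black handle and chrome blade, lying along its x. Origin: under its middle. Leave alone.
- puller: squat aluminium sprue puller, 48 mm across, 36 mm tall. Origin: centre of its underside. Leave alone.

How it is judged:
By the outcome, as a careful person would: the job done as asked, in the order asked, and still so for the second after the job is handed in, with the robot touching nothing.
It also fails if it takes over 45 s, if anything falls off the work surface, if the arm or the gripper's body presses on something with over 40 N, if the wrist force passes 120 N, or if a joint passes its speed limit or range.

## Working session

There is one attempt and no reset: what is moved stays moved. The work goes in short steps, Python scripts to look and compute and a shell command to move; the robot and the scene stay as the last step left them, time stands still between calls to the robot, and variables do not carry over. Pictures are saved under pics/ and viewed, at most 10 in all, crops included, and the job is handed in when it is done.

```bash
mkdir -p pics; ls; cat > h.py <<'E'
import numpy as np, cv2
from bench import env
def K(p):
    f=p["color"].shape[0]/2/np.tan(np.radians(p["vfov"])/2)
    return np.array([[f,0,p["cx"]],[0,f,p["cy"]],[0,0,1.]])
def ray(p,uv):
    u=cv2.undistortPoints(np.array([[uv]],float),K(p),np.array(p["distortion"],float))[0,0]
    T=np.array(p["cam_to_world"]); d=T[:3,:3]@np.array([u[0],u[1],1]); return T[:3,3],d/np.linalg.norm(d)
def atz(p,uv,z):
    o,d=ray(p,uv); return o+d*(z-o[2])/d[2]
def proj(p,X):
    T=np.linalg.inv(np.array(p["cam_to_world"])); r,_=cv2.Rodrigues(T[:3,:3])
    return cv2.projectPoints(np.array(X,float).reshape(-1,3),r,T[:3,3],K(p),np.array(p["distortion"],float))[0][:,0]
def tri(ps,uvs):
    A=0;b=0;R=[ray(p,u) for p,u in zip(ps,uvs)]
    for o,d in R:
        P=np.eye(3)-np.outer(d,d);A=A+P;b=b+P@o
    X=np.linalg.solve(A,b); return X,[np.linalg.norm(np.cross(d,X-o)) for o,d in R]
E
python3 - <<'E'
from h import *
np.set_printoptions(precision=1,suppress=True)
ps={n:env.get_image(n) for n in("side","top")}
for n,p in ps.items():
    cv2.imwrite(f"pics/{n}0.png",p["color"]); print(n,np.array(p["cam_to_world"])[:3,3],p["vfov"])
zs=dict(coil=30,coil_stand=0,bushing_stand=0,bushing=30,plate=100,rest=0,gear=0,cap=0,scraper=0,puller=0)
for t,z in zs.items():
    m={}
    for n,p in ps.items():
        r=env.mark_of(p,t)
        for q in r[:2]: print(t,n,round(q["score"],2),np.array(q["position"]),atz(p,q["position"],z))
        if r:m[n]=r[0]["position"]
    if len(m)==2: print("   tri",*tri([ps[n] for n in m],list(m.values())))
s=env.state();print(s)
E
```

```text
pics
side [ 147.  -516.8  463. ] 56.414438751669024
top [394.3  18.3 991.9] 50.189265407562196
coil side 0.63 [326.1 302.7] [ 498.  -270.2   30. ]
coil_stand side 0.59 [327.  316.5] [ 500.3 -274.9    0. ]
coil_stand top 0.73 [368.7 230.2] [ 503.6 -273.1    0. ]
   tri [ 503.4 -273.6   -3.2] [np.float64(0.7326238732423455), np.float64(0.7326238732422399)]
bushing_stand side 0.71 [174.8 192.8] [498.8 253.8   0. ]
bushing_stand top 0.86 [145.6 232.2] [517.7 272.4   0. ]
   tri [515.3 278.4 -15.9] [np.float64(4.768065391088676), np.float64(4.768065391088609)]
bushing side 0.76 [173.7 182.8] [498.7 253.5  30. ]
bushing top 0.72 [271.4 125.3] [771.2 -44.6  30. ]
bushing top 0.63 [140.9 229. ] [521.9 276.1  30. ]
   tri [538.6   2.8 209.9] [np.float64(154.26594507034406), np.float64(154.26594507034397)]
plate side 0.56 [234.9 208.6] [485.5 -38.5 100. ]
plate side 0.27 [334.9 208.9] [ 638.3 -157.5  100. ]
plate top 0.8 [269.6 237. ] [485.9 -24.6 100. ]
   tri [489.7 -26.7  92. ] [np.float64(3.4040291437085393), np.float64(3.404029143708623)]
rest side 0.94 [238.4 245.3] [498.9 -29.7   0. ]
r
[... 752 characters left out ...]
 ] [767.5 256.9   0. ]
   tri [777.3 255.8 -10.1] [np.float64(6.829728227145636), np.float64(6.829728227145769)]
puller side 0.79 [334.4 209.4] [770.8 -59.3   0. ]
puller top 0.74 [271.2 127.6] [776.6 -45.7   0. ]
   tri [782.7 -47.9 -10.7] [np.float64(2.286486303874255), np.float64(2.2864863038745185)]
{'t': 1.1, 'joint_positions': array([-1.1,  0.4,  0. , -0. , -1.2, -0.3]), 'qvel': array([-0.,  0., -0.,  0., -0.,  0.]), 'effort': array([  0. , -58.3,  29.4,   6.9,  -0. ,   0. ]), 'ee_pos': array([ 153.7, -657.2,  404.7]), 'eef_rot': array([-0.1,  1. ,  0. ,  0. ]), 'force': array([0.3, 0.3, 0. ]), 'wrist_torque': array([ 0. ,  0.1, -0. ]), 'grasp_force': 0.0, 'opening': 85.26210984081015}
```

View pics/side0.png

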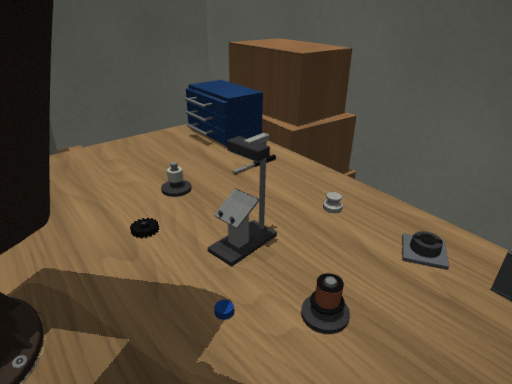

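View pics/top0.png

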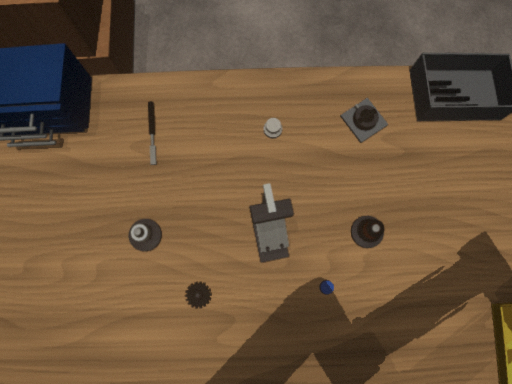

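```bash
cat > fit.py <<'E'
from h import *
from scipy.optimize import minimize
np.set_printoptions(precision=1,suppress=True)
a=np.linspace(0,2*np.pi,32,endpoint=False)
def ring(r,z): return np.c_[r*np.cos(a),r*np.sin(a),0*a+z]
def cyl(r,z0,z1): return np.r_[ring(r,z0),ring(r,z1)]
def box(x0,x1,y0,y1,z0,z1): return np.array([[x,y,z] for x in(x0,x1) for y in(y0,y1) for z in(z0,z1)],float)
def place(P,x,y,yaw=0):
    c,s=np.cos(yaw),np.sin(yaw); return P@np.array([[c,s,0],[-s,c,0],[0,0,1]])+[x,y,0]
c30,s30=np.cos(np.pi/6),.5
R30=np.array([[c30,0,-s30],[0,1,0],[s30,0,c30]])   # columns: plate x,y,z in rest frame
def onplate(P): return P@R30.T+[0,0,100]
PL=box(-36,36,-32,32,-5,0)
plate=onplate(PL)
pins=[onplate(cyl(4,0,10)[:, :]+[0,0,0]+np.array([-27.7,y,0])) for y in(16,-16)]
rest=[box(-50,90,-35,35,0,12),box(17,51,-40,40,198,223),cyl(6,0,227)+[78,0,0],box(-15,15,-15,15,12,90),plate]+pins
stand=[cyl(40,0,6),cyl(16,0,30),cyl(9,0,78)]
coil=[cyl(28,30,35),cyl(21,35,74)]
SS=4
def render(p,parts,x,y,yaw=0):
    m=np.zeros((384*SS,512*SS),np.uint8)
    for P in parts:
        q=proj(p,place(P,x,y,yaw)); q=(q+.5)*SS
        cv2.fillConvexPoly(m,cv2.convexHull(q.astype(np.float32)).round().astype(np.int32),1)
    return cv2.resize(m.astype(np.float32),(512,384),interpolation=cv2.INTER_AREA)
def iou(A,B): return np.minimum(A,B).sum()/np.maximum(A,B).sum()
def fit(ps,masks,parts,x0,yaw=True):
    f=lambda v:-sum(iou(render(p,parts,v[0],v[1],v[2]/100 if yaw else 0),m) for p,m in zip(ps,masks))
    n=3 if yaw else 2
    S=np.array([x0[:n]]+[np.array(x0[:n])+8*np.eye(n)[i] for i in range(n)])
    r=minimize(f,x0[:n],method="Nelder-Mead",options=dict(initial_simplex=S,xatol=.05,fatol=1e-4)); return r.x,-r.fun
E
cat > m.py <<'E'
from fit import *
ps=[env.get_image(n) for n in("side","top")]
def mask(p,names):
    M=np.zeros((384,512),bool)
    for t in names:
        r=env.regions_of(p,t)
        if r: M|=r[0]["mask"]; print(t,round(r[0]["score"],2),r[0]["mask"].sum(),np.array(r[0]["position"]))
    return M.astype(np.float32)
mc=[mask(p,["coil","coil_stand"]) for p in ps]; mr=[mask(p,["rest","plate"]) for p in ps]
res={}
for nm,M,parts,x0,yw in(("coil",mc,stand+coil,[502,-273,0],False),("rest",mr,rest,[488,-30,15],True)):
    for lab,idx in(("both",[0,1]),("side",[0]),("top",[1])):
        v,s=fit([ps[i] for i in idx],[M[i] for i in idx],parts,x0,yw); print(nm,lab,v,s)
        if lab=="both":res[nm]=v
tiles=[]
for i,p in enumerate(ps):
    for nm,parts,(u,v) in(("coil",stand+coil,[(326,300),(368,231)][i]),("rest",rest,[(245,200),(270,228)][i])):
        h=[50,40][i] if nm=="coil" else [62,45][i]; k=300/(2*h)
        w=h*400/300
        A=np.array([[k,0,200-k*u],[0,k,150-k*v]])
        im=cv2.warpAffine(p["color"],A,(400,300),flags=cv2.INTER_CUBIC); im=np.clip(im*1.5,0,255).astype(np.uint8)
        x=res[nm]
        for P in parts:
            q=cv2.convexHull(proj(p,place(P,x[0],x[1],x[2]/100 if len(x)>2 else 0)).astype(np.float32))[:,0]
            cv2.polylines(im,[(q@A[:,:2].T+A[:,2]).round().astype(np.int32)],True,(0,255,0),1)
        tiles.append(im)
cv2.imwrite("pics/fit.png",np.vstack([np.hstack(tiles[:2]),np.hstack(tiles[2:])]))
E
python3 m.py
```

```text
coil 0.91 1032 [325.1 294.1]
coil_stand 0.68 1175 [328.4 319.4]
coil 0.57 409 [370.7 230.6]
coil_stand 0.56 437 [362.5 234.5]
rest 0.66 3802 [243.2 213.8]
plate 0.75 926 [237.1 210.3]
rest 0.95 2173 [273.6 228.4]
plate 0.6 851 [269.4 234.3]
coil both [ 501.3 -269. ] 1.8488930463790894
coil side [ 501.1 -269.9] 0.9459953308105469
coil top [ 500.1 -267.5] 0.9233548045158386
rest both [491.7 -31.5  17. ] 1.827305555343628
rest side [492.  -31.4  17.3] 0.8889506459236145
rest top [490.6 -31.4  17.1] 0.9434414505958557
```

View pics/fit.png

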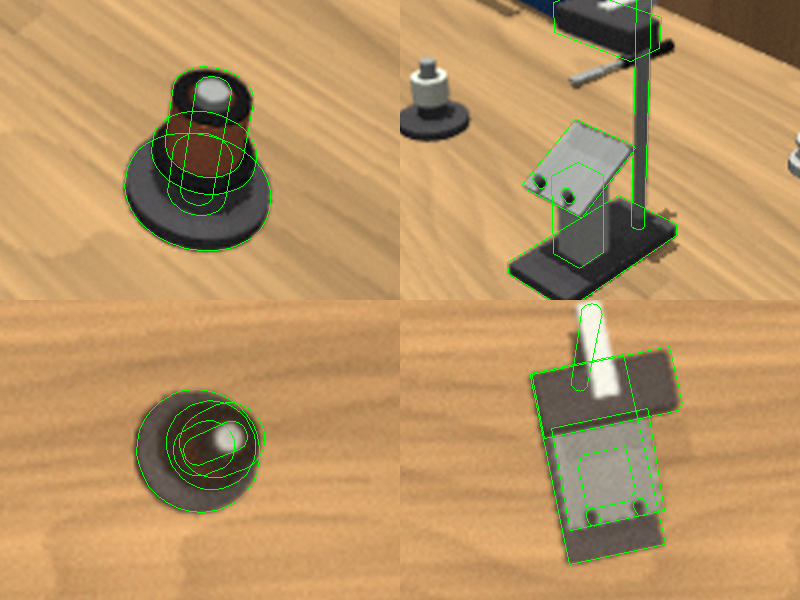

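The overlay fits well. The side view puts the coil at about (326,295), the top view at about (370,231), and the rest is yawed about 10°. Next I work out the move to above the coil.

```bash
cat > go.py <<'E'
from h import *
from scipy.spatial.transform import Rotation as R
np.set_printoptions(precision=3,suppress=True)
YAW=.17; COIL=np.array([501.3,-269,30]); PO=np.array([491.7,-31.5,100])
def target(tilt):  # tool rotation, y along rest y
    Y=np.array([-np.sin(YAW),np.cos(YAW),0]); X=np.array([np.cos(YAW),np.sin(YAW),0])
    z=np.sin(tilt)*X-np.cos(tilt)*np.array([0,0,1]); return np.c_[np.cross(Y,z),Y,z]
def need(pos,Rt):
    s=env.state(); R0=R.from_quat(s["eef_rot"]).as_matrix()
    best=min((( R.from_matrix(Rt@np.diag([f,f,1])@R0.T).as_rotvec()) for f in(1,-1)),key=np.linalg.norm)
    d=np.array(pos)-s["ee_pos"]
    print("t",s["t"],"pos",s["ee_pos"],"shift mm",d,"units",d/30,"turn units",np.degrees(best)/6,"force",s["force"],"j",s["joint_positions"])
def onp(x,y,h):  # TCP position with coil origin at plate coords x,y and height h, grasp 28 above coil origin
    X=np.array([np.cos(YAW),np.sin(YAW),0]);Y=np.array([-np.sin(YAW),np.cos(YAW),0]);Z=np.array([0,0,1.])
    px=X*np.cos(np.pi/6)+Z*.5; n=Z*np.cos(np.pi/6)-X*.5
    return PO+px*x+Y*y+n*(h+G+155), px, n
G=28
E
python3 -c "
from go import *
need(COIL+[0,0,G+155+80],target(0)); print(onp(0,0,0))"
```

```text
t 1.6 pos [ 153.736 -657.23   404.704] shift mm [ 347.564  388.23  -111.704] units [11.585 12.941 -3.723] turn units [ 0.    -0.    -0.571] force [0.169 0.456 0.801] j [-1.053  0.359  0.012  0.    -1.224 -0.288]
(array([401.519, -46.98 , 258.483]), array([0.854, 0.147, 0.5  ]), array([-0.493, -0.085,  0.866]))
```

```bash
python3 -m creep '[[0.83,0.92,-0.1,0,0,-0.04],[0.83,0.92,-0.1,0,0,-0.04],[0.83,0.92,-0.1,0,0,-0.04],[0.83,0.92,-0.1,0,0,-0.04],[0.83,0.92,-0.1,0,0,-0.04],[0.83,0.92,-0.1,0,0,-0.04],[0.83,0.92,-0.1,0,0,-0.04],[0.83,0.92,-0.1,0,0,-0.04]]' 1 40
```

```text
t: 2.4
ee_pos: [353.7, -435.2, 380.8]
eef_rot: [-0.098, 0.995, -0.0, 0.0]
force: [1.1, 0.3, 0.7]
opening: 85.4
grasp_force: 0.0
```

```bash
python3 -m creep '[[0.83,0.92,-0.5,0,0,-0.04],[0.83,0.92,-0.5,0,0,-0.04],[0.83,0.92,-0.5,0,0,-0.04],[0.83,0.92,-0.5,0,0,-0.04],[0.83,0.92,-0.5,0,0,-0.04],[0.83,0.92,-0.42,0,0,-0.04],[0,0,0,0,0,0],[0,0,0,0,0,0]]'; python3 -c "
from go import *
need(COIL+[0,0,G+155],target(0))
cv2.imwrite('pics/a.png',np.hstack([cv2.resize(p['color'][a:b,c:d],(400,400),interpolation=cv2.INTER_CUBIC) for p,(a,b,c,d) in((env.get_image('side'),(180,340,250,410)),(env.get_image('top'),(150,310,290,450)))]))"
```

```text
t: 3.2
ee_pos: [502.8, -270.1, 292.8]
eef_rot: [-0.086, 0.996, 0.0, -0.0]
force: [-0.8, 0.1, -0.0]
opening: 85.6
grasp_force: 0.0
t 3.2 pos [ 502.832 -270.127  292.751] shift mm [ -1.532   1.127 -79.751] units [-0.051  0.038 -2.658] turn units [-0.    -0.008 -0.03 ] force [-0.784  0.122 -0.046] j [-0.15   0.288 -0.369  0.    -0.915 -1.247]
```

View pics/a.png

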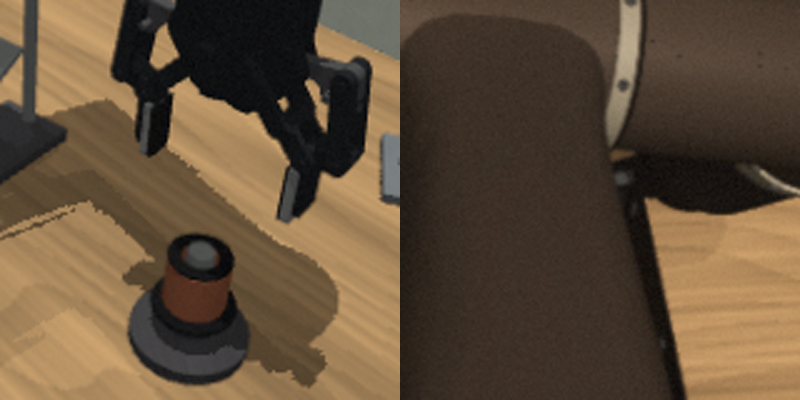

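The side crop shows the open fingers either side of the coil (coil top at about 200,250 in the crop). Nothing is in the way, so I descend and grip.

```bash
python3 -m creep '[[-0.05,0.04,-0.6,0,0,-0.03],[0,0,-0.6,0,0,0],[0,0,-0.6,0,0,0],[0,0,-0.5,0,0,0],[0,0,-0.36,0,0,0],[0,0,0,0,0,0]]' 1 40; python3 -m creep '[[0,0,0,0,0,0],[0,0,0,0,0,0],[0,0,0,0,0,0],[0,0,0,0,0,0],[0,0,0,0,0,0],[0,0,0,0,0,0]]' 0 40;  python3 -c "
from go import *
s=env.state();print(s['wrist_torque'],s['ee_pos'])
cv2.imwrite('pics/b.png',cv2.resize(env.get_image('side')['color'][230:340,260:390],None,fx=5,fy=5,interpolation=cv2.INTER_CUBIC))"
```

```text
t: 3.9
ee_pos: [499.9, -270.2, 212.4]
eef_rot: [-0.083, 0.997, 0.0, -0.001]
force: [-0.0, -0.5, 0.5]
opening: 85.6
grasp_force: 0.0
t: 4.5
ee_pos: [501.2, -269.7, 214.3]
eef_rot: [-0.084, 0.996, -0.0, 0.001]
force: [-0.7, 0.2, 6.1]
opening: 40.6
grasp_force: 40.1
[0.193 0.473 0.007] [ 501.158 -269.657  214.254]
```

View pics/b.png

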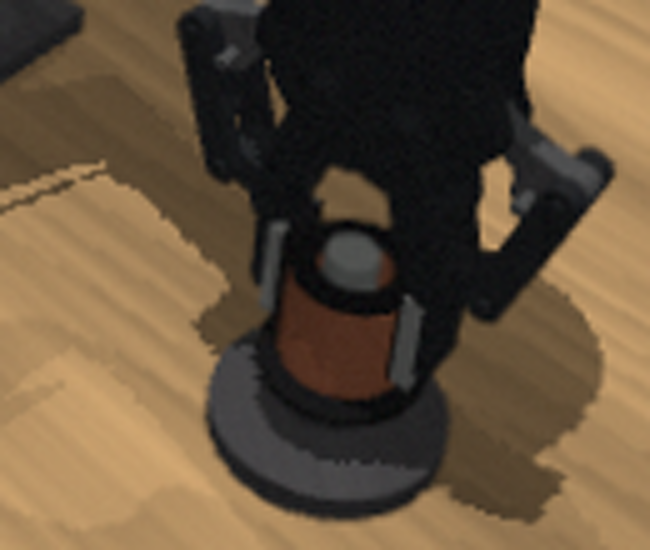

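The pads hold the copper winding just above the flange: 40 N grip at 40.6 mm opening. Now I lift straight up.

```bash
python3 -m creep '[[0,0,0.15,0,0,0],[0,0,0.3,0,0,0],[0,0,0.4,0,0,0],[0,0,0.5,0,0,0],[0,0,0.5,0,0,0],[0,0,0.4,0,0,0]]'; python3 -m creep '[[0,0,0.5,0,0,0],[0,0,0.3,0,0,0],[0,0,0,0,0,0]]'; python3 -c "
from go import *
s=env.state();print(s['wrist_torque'],s['grasp_force'],s['opening'])
cv2.imwrite('pics/c.png',cv2.resize(env.get_image('side')['color'][190:340,240:400],None,fx=3.5,fy=3.5,interpolation=cv2.INTER_CUBIC))
need(onp(5,0,60)[0],target(np.pi/6))"
```

```text
t: 5.15
ee_pos: [501.0, -269.6, 282.6]
eef_rot: [-0.084, 0.996, -0.0, 0.001]
force: [-0.5, 0.0, -1.5]
opening: 40.5
grasp_force: 40.6
t: 5.45
ee_pos: [501.2, -269.7, 306.5]
eef_rot: [-0.084, 0.996, -0.0, 0.001]
force: [-0.4, -0.3, -1.8]
opening: 41.0
grasp_force: 40.6
[-0.006 -0.01  -0.028] 40.63715818512719 40.96488351100175
t 5.5 pos [ 500.868 -269.619  305.395] shift mm [-124.649  218.296    7.55 ] units [-4.155  7.277  0.252] turn units [ 0.841 -4.916  0.02 ] force [-0.139 -0.41  -3.219] j [-0.15   0.27  -0.36  -0.    -0.939 -1.253]
```

View pics/c.png

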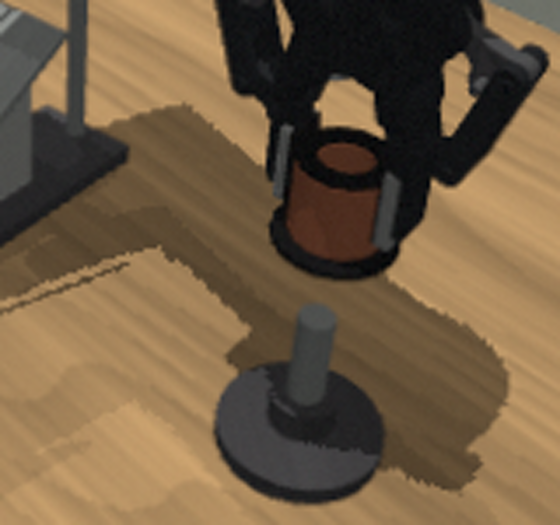

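The coil is clear of the spindle (spindle top at about 318,315, flange at about 335,245) and hangs level. Now I tilt and carry it to in front of the plate.

```bash
sed -i 's/^G=28/G=29/' go.py; python3 -m creep '[[-0.52,0.91,0.05,0.105,-0.615,0],[-0.52,0.91,0.05,0.105,-0.615,0],[-0.52,0.91,0.05,0.105,-0.615,0],[-0.52,0.91,0.05,0.105,-0.615,0],[-0.52,0.91,0.05,0.105,-0.615,0],[-0.52,0.91,0.05,0.105,-0.615,0],[-0.52,0.91,0.05,0.105,-0.615,0],[-0.52,0.91,0,0.105,-0.615,0]]';  python3 -m creep '[[0,0,0,0,0,0],[0,0,0,0,0,0]]'; python3 -c "
from go import *
need(onp(5,0,25)[0],target(np.pi/6))"
```

```text
t: 6.3
ee_pos: [383.6, -59.7, 323.1]
eef_rot: [-0.081, 0.964, 0.028, 0.25]
force: [-122.2, -35.3, -121.3]
opening: 40.7
grasp_force: 41.9
t: 6.5
ee_pos: [383.3, -60.8, 322.5]
eef_rot: [-0.083, 0.965, 0.027, 0.249]
force: [-2.2, -0.4, -4.3]
opening: 40.4
grasp_force: 42.1
t 6.5 pos [383.339 -60.829 322.483] shift mm [  9.636  12.382 -38.984] units [ 0.321  0.413 -1.299] turn units [-0.064 -0.182 -0.043] force [-2.217 -0.393 -4.26 ] j [ 0.384 -0.218 -1.017  0.33  -0.289 -2.076]
```

```bash
cat > fk.py <<'E'
from go import *
D=[([-1.053,.359,.012,0,-1.224,-.288],[153.73,-657.23,404.704]),([-.15,.288,-.369,0,-.915,-1.247],[502.832,-270.127,292.751]),([-.15,.27,-.36,0,-.939,-1.253],[500.868,-269.619,305.395])]
s=env.state(); print(s["joint_positions"],s["eef_rot"],s["force"]); D.append((list(s["joint_positions"]),list(s["ee_pos"])))
Ry=lambda a:R.from_euler('y',a).as_matrix();Rz=lambda a:R.from_euler('z',a).as_matrix();Rx=lambda a:R.from_euler('x',a).as_matrix()
for sg in(1,-1):
    A=[];b=[]
    for j,p in D:
        B=Ry(j[1]-j[2]); W=B@Rx(sg*j[3])@Ry(-j[4])
        A.append(np.c_[np.eye(3),Ry(j[1])[:,2],B[:,0],B[:,2],W[:,0]]);b.append(Rz(-j[0])@p)
    A=np.vstack(A);b=np.hstack(b);A2=np.vstack([A,1e-3*np.eye(7)]);x=np.linalg.lstsq(A2,np.r_[b,np.zeros(7)],rcond=None)[0]
    print(sg,x,"res",A@x-b,np.linalg.svd(A)[1])
    j,p=D[-1];print("tool z pred",Rz(j[0])@W[:,0],"meas",R.from_quat(s["eef_rot"]).as_matrix()[:,2])
cv2.imwrite('pics/d.png',cv2.resize(env.get_image('side')['color'][90:280,170:330],None,fx=3.1,fy=3.1,interpolation=cv2.INTER_CUBIC))
E
python3 fk.py
```

```text
[ 0.384 -0.218 -1.017  0.33  -0.289 -2.076] [-0.083  0.965  0.027  0.249] [-2.217 -0.393 -4.26 ]
1 [  98.708 -198.983  323.244  527.704  410.466  -61.608  223.443] res [  1.948  -7.254  -8.367  -1.836  -7.031  13.548  -0.299  -7.24   11.388
   0.186  21.525 -16.569] [3.93  2.848 2.    0.599 0.259 0.127 0.064]
tool z pred [ 0.407  0.264 -0.875] meas [ 0.476  0.093 -0.875]
-1 [  43.216 -186.61   298.316  620.732  421.487  -26.199  312.958] res [  1.528   5.119  -6.162  -0.66    5.342   9.609  -1.051   5.133   8.722
   0.183 -15.593 -12.169] [3.93  2.848 2.    0.599 0.259 0.127 0.064]
tool z pred [ 0.476  0.093 -0.875] meas [ 0.476  0.093 -0.875]
```

View pics/d.png

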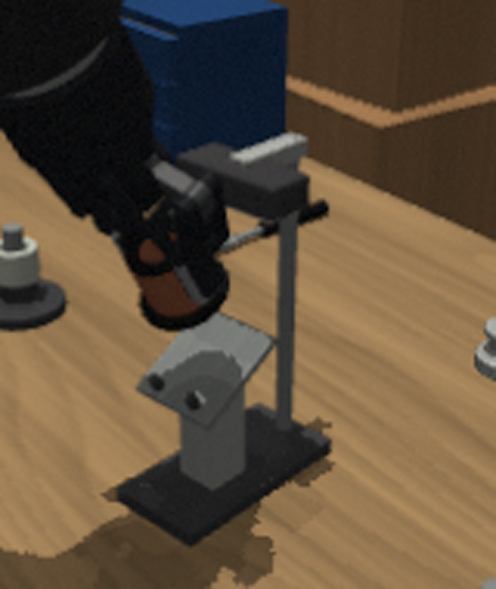

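The coil is still held, tilted, above the plate (flange at about 185,310, plate at about 205,370), with the lamp bar clear. Joint 3 is close to its limit, so I go on in slow small steps.

```bash
cp fk.py fk0.py; python3 -m creep '[[0.02,0.02,-0.05,0,0,0],[0.04,0.05,-0.1,0,0,0],[0.04,0.05,-0.1,0,0,0],[0.04,0.05,-0.1,0,0,0],[0.02,0.03,-0.05,0,0,0],[0,0,0,0,0,0]]'; python3 -c "
from go import *
need(onp(5,0,25)[0],target(np.pi/6))"
```

```text
t: 7.15
ee_pos: [392.0, -58.3, 313.7]
eef_rot: [-0.083, 0.965, 0.029, 0.246]
force: [0.6, 0.1, -2.1]
opening: 40.5
grasp_force: 42.1
t 7.15 pos [392.01  -58.256 313.718] shift mm [  0.964   9.809 -30.218] units [ 0.032  0.327 -1.007] turn units [-0.101 -0.239 -0.056] force [ 0.639  0.098 -2.125] j [ 0.375 -0.182 -1.016  0.332 -0.255 -2.075]
```

```bash
cat > fk.py <<'E'
from go import *
from scipy.optimize import least_squares
D=[([-1.053,.359,.012,0,-1.224,-.288],[153.73,-657.23,404.704]),([-.15,.288,-.369,0,-.915,-1.247],[502.832,-270.127,292.751]),([-.15,.27,-.36,0,-.939,-1.253],[500.868,-269.619,305.395]),([.384,-.218,-1.017,.33,-.289,-2.076],[383.339,-60.829,322.483])]
s=env.state(); D.append((list(s["joint_positions"]),list(s["ee_pos"])))
Ry=lambda a:R.from_euler('y',a).as_matrix();Rz=lambda a:R.from_euler('z',a).as_matrix();Rx=lambda a:R.from_euler('x',a).as_matrix()
A=[];b=[]
def mats(j):
    B=Ry(j[1]-j[2]); F=B@Rx(-j[3]); W=F@Ry(-j[4]); return B,F,W
def rowsA(j):
    B,F,W=mats(j); return np.c_[np.eye(3),Ry(j[1])[:,2],B[:,0],B[:,2],W[:,0],F[:,1],W[:,2]]
for j,p in D: A.append(rowsA(j));b.append(Rz(-j[0])@p)
A=np.vstack(A);b=np.hstack(b);n=9;w=2e-3
for keep in([0,1,2,3,4,5,6,7],list(range(9)),[0,1,2,3,4,6,7],[1,2,3,4,6,7],[1,2,3,4,5,6,7],[1,2,3,4,6,7,8]):
    M=A[:,keep];x=np.zeros(9);x[keep]=np.linalg.lstsq(np.vstack([M,w*np.eye(len(keep))]),np.r_[b,np.zeros(len(keep))],rcond=None)[0]
    e=A@x-b
    print(keep,x,"rms",np.sqrt((e**2).mean()),np.abs(e).max())
    def solve(pos,Rt,j0):
        lo=np.array([-3.07,-1.43,-1.02,-3.03,-3.05,-3.03]);hi=np.array([3.07,2.12,1.25,1.67,0,3.03])
        f=lambda j:np.r_[(Rz(j[0])@(rowsA(j)@x)-pos)/10,(Rz(j[0])@mats(j)[2][:,0]-Rt[:,2])*20]
        r=least_squares(f,np.clip(j0[:5],lo[:5]+1e-6,hi[:5]-1e-6),bounds=(lo[:5]-.3,hi[:5]+.3));return r.x,r.cost
    for h in(25,0): print("  h",h,*solve(onp(0,0,h)[0],target(np.pi/6),np.array(s["joint_positions"])))
E
python3 fk.py
```

```text
[0, 1, 2, 3, 4, 5, 6, 7] [  -0.955    0.427  198.166  602.348  463.968    0.685  200.296 -192.247
    0.   ] rms 0.1047734567753992 0.21066422730689283
  h 25 [ 0.111 -0.121 -1.217  1.013  0.051] 0.14788774125609389
  h 0 [ 0.233 -0.056 -1.164  0.719  0.025] 0.9271234010139866
[0, 1, 2, 3, 4, 5, 6, 7, 8] [   0.907    5.618  195.075  602.247  463.963    0.619  197.053 -197.44
   -1.794] rms 0.10455160893401891 0.21142660311079453
  h 25 [ 0.111 -0.125 -1.222  1.008  0.052] 0.1573336930100557
  h 0 [ 0.239 -0.059 -1.165  0.704  0.023] 0.9435402429341825
[0, 1, 2, 3, 4, 6, 7] [  -0.347    0.196  199.102  601.502  463.961    0.     199.842 -192.027
    0.   ] rms 0.11071178672030721 0.23469000963649478
  h 25 [ 0.113 -0.12  -1.216  1.01   0.05 ] 0.15170282040627753
  h 0 [ 0.236 -0.055 -1.163  0.714  0.024] 0.9350660098855227
[1, 2, 3, 4, 6, 7] [   0.       0.039  198.887  601.241  463.649    0.     199.535 -191.877
    0.   ] rms 0.11386023650854284 0.2600410736005756
  h 25 [ 0.114 -0.12  -1.216  1.009  0.049] 0.15274359202360263
  h 0 [ 0.236 -0.055 -1.163  0.713  0.024] 0.9376551720992854
[1, 2, 3, 4, 5, 6, 7] [   0.       0.035  198.781  601.273  463.605    0.055  199.528 -191.874
    0.   ] rms 0.11384593425028867 0.26169041032420637
  h 25 [ 0.114 -0.12  -1.216  1.009  0.049] 0.15258002626479691
  h 0 [ 0.236 -0.055 -1.163  0.713  0.024] 0.9373801447324202
[1, 2, 3, 4, 6, 7, 8] [   0.       1.32   198.449  601.525  463.993    0.     199.195 -193.15
   -0.381] rms 0.11023381890009412 0.2317320734868531
  h 25 [ 0.113 -0.121 -1.217  1.009  0.05 ] 0.1535784819415534
  h 0 [ 0.237 -0.056 -1.163  0.711  0.024] 0.9381816966125223
```

```bash
cat > ik.py <<'E'
from go import *
from scipy.optimize import least_squares
Ry=lambda a:R.from_euler('y',a).as_matrix();Rz=lambda a:R.from_euler('z',a).as_matrix();Rx=lambda a:R.from_euler('x',a).as_matrix()
LO=np.array([-3.07,-1.43,-1.02,-3.03,-3.05,-3.03]);HI=np.array([3.07,2.12,1.25,1.67,0,3.03])
def fk(j):
    B=Rz(j[0])@Ry(j[1]-j[2]);F=B@Rx(-j[3]);W=F@Ry(-j[4])
    elbow=Rz(j[0])@(np.array([0,0,199.])+Ry(j[1])[:,2]*601.4); wc=elbow+B[:,0]*463.8
    w2=wc-191.95*F[:,1]; p=w2+199.7*W[:,0]
    return p,W,(elbow,wc,w2)
def solve(pos,z,j0,N=1):
    f=lambda j:np.r_[(fk(j)[0]-pos)/10,(fk(j)[1][:,0]-z)*20]
    return least_squares(f,np.clip(j0,LO[:5]+1e-4,HI[:5]-1e-4),bounds=(LO[:5],HI[:5]))
E
python3 - <<'E'
from ik import *
rng=np.random.default_rng(0)
# j6 calibration: angle of tool y rel. to W frame about tool z
j=env.state()["joint_positions"]; Rm=R.from_quat(env.state()["eef_rot"]).as_matrix(); W=fk(j)[1]; print(fk(j)[0]-env.state()["ee_pos"])
ang=lambda W,y:np.arctan2(y@W[:,1],y@W[:,2])
def j6sens():
    W0=fk([-1.053,.359,.012,0,-1.224])[1]; y0=R.from_quat([-.1279,.9918,0,0]).as_matrix()[:,1]
    return ang(W0,y0)
print("ang now",ang(W,Rm[:,1]),"j6",j[5],"ang start",j6sens())
z=target(np.pi/6)[:,2]; Y=target(0)[:,1]
seen=[]
for h in(0,):
    P=onp(0,0,h)[0]
    for k in range(300):
        r=solve(P,z,rng.uniform(LO[:5],HI[:5]))
        if r.cost<1e-6 and not any(np.abs(r.x-q).max()<.05 for q in seen):
            seen.append(r.x); p,W,(e,wc,w2)=fk(r.x); print(h,r.x,"ang",ang(W,Y),"elbow",e,"wc",wc,"w2",w2)
E
```

```text
[ 0.15  -0.076  0.063]
ang now 1.066399109874387 j6 -2.075193543715406 ang start 2.8802956118391387
```

```bash
cat > s.py <<'E'
from ik import *
rng=np.random.default_rng(1)
P0,px,n=onp(0,0,0); gp=P0-n*155; py=target(0)[:,1]
starts=[rng.uniform(LO[:5],HI[:5]) for _ in range(25)]
for al in(0,5,10,15,20,25,30):
    for ph in range(0,360,45) if al else [0]:
        z=-n*np.cos(np.radians(al))+np.sin(np.radians(al))*(np.cos(np.radians(ph))*px+np.sin(np.radians(ph))*py)
        rs=[solve(gp-155*z,z,s) for s in starts]; b=min(rs,key=lambda r:r.cost)
        print(al,ph,round(b.cost,4),b.x if b.cost<1 else "")
E
python3 s.py
```

```text
0 0 1.4221 
5 0 2.7255 
5 45 0.3071 [ 0.349 -0.044 -1.02   0.047 -0.01 ]
5 90 0.0 [ 0.341 -0.036 -0.951 -0.011 -0.126]
5 135 0.0 [ 0.356 -0.032 -0.963  0.124 -0.175]
5 180 0.1693 [ 0.371 -0.036 -1.02   0.339 -0.18 ]
5 225 2.1669 
5 270 5.9908 
5 315 6.5055 
10 0 1.7203 
10 45 0.0 [ 0.17  -0.025 -0.769 -0.605 -0.217]
10 90 0.0 [ 0.14   0.006 -0.7   -0.514 -0.393]
10 135 0.0 [ 0.262  0.01  -0.754 -0.22  -0.408]
10 180 0.0 [ 0.39  -0.011 -0.933  0.243 -0.315]
10 225 1.9891 
10 270 9.4193 
10 315 10.7726 
15 0 0.1243 [ 0.167 -0.036 -0.791 -0.912 -0.02 ]
15 45 0.0 [-0.107  0.016 -0.647 -0.976 -0.438]
15 90 0.0 [-0.019  0.052 -0.595 -0.698 -0.567]
15 135 0.0 [ 0.175  0.054 -0.637 -0.343 -0.57 ]
15 180 0.0 [ 0.383  0.027 -0.821  0.121 -0.47 ]
15 225 1.1688 
15 270 2.796 
15 315 4.8311 
20 0 0.0 [-0.273 -0.006 -0.717 -1.464 -0.336]
20 45 0.0 [-0.301  0.066 -0.613 -1.16  -0.608]
20 90 0.0 [-0.138  0.101 -0.526 -0.798 -0.713]
20 135 0.0 [ 0.107  0.101 -0.548 -0.407 -0.708]
20 180 0.0 [ 0.369  0.069 -0.731  0.061 -0.601]
20 225 0.3129 [ 0.487  0.02  -1.02   0.687 -0.471]
20 270 0.0614 [-0.484 -0.04  -0.983 -3.03  -0.   ]
20 315 0.7292 [-0.193 -0.029 -0.744 -1.873 -0.   ]
25 0 0.0 [-0.537  0.058 -0.774 -1.709 -0.567]
25 45 0.0 [-0.446  0.126 -0.601 -1.269 -0.756]
25 90 0.0 [-0.229  0.154 -0.472 -0.86  -0.843]
25 135 0.0 [ 0.055  0.149 -0.472 -0.446 -0.833]
25 180 0.0 [ 0.355  0.113 -0.652  0.024 -0.719]
25 225 0.0 [ 0.516  0.053 -1.012  0.738 -0.542]
25 270 1.2291 
25 315 0.0 [-0.482 -0.021 -0.89  -2.261 -0.255]
30 0 0.0 [-0.725  0.157 -0.846 -1.842 -0.777]
30 45 0.0 [-0.557  0.194 -0.594 -1.338 -0.889]
30 90 0.0 [-0.299  0.21  -0.425 -0.9   -0.96 ]
30 135 0.0 [ 0.013  0.2   -0.403 -0.471 -0.949]
30 180 0.0 [ 0.342  0.16  -0.58  -0.    -0.83 ]
30 225 0.0 [ 0.564  0.098 -0.954  0.667 -0.651]
30 270 6.0805 
30 315 0.3743 [-0.621  0.025 -1.02  -2.44  -0.475]
```

```bash
cat > s2.py <<'E'
from ik import *
G2=31
X=np.array([np.cos(YAW),np.sin(YAW),0]);Y=np.array([-np.sin(YAW),np.cos(YAW),0]);Z=np.array([0,0,1.])
px=X*np.cos(np.pi/6)+Z*.5; n=Z*np.cos(np.pi/6)-X*.5
Q=np.c_[px,Y,n]@np.c_[X,Y,Z].T      # upright coil -> on plate
def tool_at_coil(al,ph):
    al,ph=np.radians([al,ph]); d=np.cos(ph)*X+np.sin(ph)*Y; z=-Z*np.cos(al)+np.sin(al)*d
    c=np.cross(d,Z); c=c if c@Y>0 else -c
    return np.c_[np.cross(c,z),c,z]
def tcp(T,o,axis): return o+axis*G2-155*T[:,2]
def j6of(W,T):
    a=np.arctan2(T[:,1]@W[:,1],T[:,1]@W[:,2])-np.pi; return (a+np.pi/2)%np.pi-np.pi/2
if __name__=="__main__":
  for al,ph in((8,150),(10,150),(10,165),(12,165),(10,180),(12,180),(14,180),(12,195)):
    T0=tool_at_coil(al,ph); T1=Q@T0
    print(al,ph,"corner side dist",[ (Q.T@(T1)).shape and round(float(np.dot(v-T1[:,2]*(v@T1[:,2]),T1[:,0])),1) for v in [px*63.7+n*(76.4-G2),px*76.2+n*(98-G2)]])
    j=np.array([-.15,.27,-.36,0,-.93])
    for lab,P,T in(("coil",tcp(T0,COIL,Z),T0),("coil+90",tcp(T0,COIL+90*Z,Z),T0),("h50",tcp(T1,PO+50*n,n),T1),("h25",tcp(T1,PO+25*n,n),T1),("h0",tcp(T1,PO,n),T1)):
        r=solve(P,T[:,2],j); j=r.x; print("  ",lab,round(r.cost,4),r.x,"j6",j6of(fk(j)[1],T),P)
E
python3 s2.py
```

```text
8 150 corner side dist [-48.3, -56.0]
   coil 0.0 [-0.166  0.448 -0.327 -0.032 -0.933] j6 1.4039455379571457 [ 521.537 -276.47   214.492]
   coil+90 0.0 [-0.166  0.347 -0.242 -0.029 -1.119] j6 1.3972668472760397 [ 521.537 -276.47   304.492]
   h50 0.0 [ 0.356 -0.143 -0.846  0.008 -0.46 ] j6 0.8731756251021898 [393.915 -59.229 312.417]
   h25 0.0 [ 0.348 -0.08  -0.855  0.001 -0.387] j6 0.8869612416780135 [406.235 -57.114 290.766]
   h0 0.0 [ 0.34  -0.016 -0.861 -0.008 -0.318] j6 0.9025327091952926 [418.554 -55.    269.115]
10 150 corner side dist [-46.4, -53.4]
   coil 0.0 [-0.17   0.466 -0.298 -0.038 -0.979] j6 1.4108698617646476 [ 526.55  -278.32   213.645]
   coil+90 0.0 [-0.17   0.367 -0.213 -0.035 -1.162] j6 1.4032440082382642 [ 526.55  -278.32   303.645]
   h50 0.0 [ 0.326 -0.121 -0.791 -0.059 -0.522] j6 0.9591176978424909 [398.734 -61.113 313.997]
   h25 0.0 [ 0.319 -0.061 -0.797 -0.073 -0.456] j6 0.9799933317280902 [411.054 -58.998 292.347]
   h0 0.0 [ 0.312  0.    -0.798 -0.09  -0.393] j6 1.0044074248960864 [423.373 -56.883 270.696]
10 165 corner side dist [-52.7, -60.9]
   c
[... 2431 characters left out ...]
0.044 -0.827  0.125 -0.518] j6 1.2449346608359741 [421.996 -43.465 297.493]
   h0 0.0 [ 0.386  0.014 -0.84   0.137 -0.447] j6 1.2386050396235153 [434.316 -41.35  275.842]
12 195 corner side dist [-50.7, -58.1]
   coil 0.0 [-0.083  0.45  -0.401  0.13  -0.906] j6 -1.1462884851433381 [ 530.568 -255.513  212.613]
   coil+90 0.0 [-0.082  0.349 -0.309  0.115 -1.098] j6 -1.118752038214105 [ 530.568 -255.513  302.613]
   h50 0.0 [ 0.457 -0.134 -0.919  0.293 -0.51 ] j6 1.2951989719259833 [402.228 -38.396 317.013]
   h25 0.0 [ 0.437 -0.074 -0.945  0.334 -0.424] j6 1.2651691983418756 [414.548 -36.281 295.362]
   h0 0.0 [ 0.412 -0.013 -0.974  0.4   -0.334] j6 1.2156323114631484 [426.868 -34.166 273.712]
```

The fitted arm model shows that a hand exactly square to the plate can't be reached, because joint 3 runs into its limit. A grip leaning 10° relative to the coil can be reached and still clears the lamp. So I'll put the coil back on its spindle, regrip it with the hand leaning, and lift again.

```bash
python3 -c "
from go import *
need([501.1,-269.7,316],target(0))"; python3 -m creep '[[0,-0.1,0.1,0,0,0],[0,-0.3,0.1,0,0,0],[0.1,-0.5,0,0,0,0]]'; python3 -c "
from go import *
need([501.1,-269.7,316],target(0))"
```

```text
t 7.15 pos [392.01  -58.256 313.718] shift mm [ 109.09  -211.444    2.282] units [ 3.636 -7.048  0.076] turn units [-0.958  4.687 -0.018] force [ 0.639  0.098 -2.125] j [ 0.375 -0.182 -1.016  0.332 -0.255 -2.075]
t: 7.45
ee_pos: [394.6, -85.2, 320.4]
eef_rot: [-0.084, 0.965, 0.029, 0.247]
force: [0.9, -0.6, -1.2]
opening: 40.7
grasp_force: 42.1
t 7.45 pos [394.556 -85.153 320.422] shift mm [ 106.544 -184.547   -4.422] units [ 3.551 -6.152 -0.147] turn units [-0.968  4.702 -0.035] force [ 0.852 -0.616 -1.24 ] j [ 0.303 -0.172 -0.925  0.151 -0.321 -1.831]
```

```bash
python3 -m creep '[[0.35,-0.61,0,-0.097,0.47,0],[0.35,-0.61,0,-0.097,0.47,0],[0.35,-0.61,0,-0.097,0.47,0],[0.35,-0.61,0,-0.097,0.47,0],[0.35,-0.61,0,-0.097,0.47,0],[0.35,-0.61,0,-0.097,0.47,0],[0.35,-0.61,0,-0.097,0.47,0],[0.35,-0.61,0,-0.097,0.47,0]]'; python3 -m creep '[[0.35,-0.61,-0.1,-0.097,0.47,0],[0.35,-0.61,-0.05,-0.097,0.47,0],[0,0,0,0,0,0],[0,0,0,0,0,0]]'; python3 -c "
from go import *
need([501.1,-269.7,306],target(0))
cv2.imwrite('pics/e.png',cv2.resize(env.get_image('side')['color'][190:340,240:400],None,fx=3.5,fy=3.5,interpolation=cv2.INTER_CUBIC))"
```

```text
t: 8.25
ee_pos: [479.5, -232.5, 320.1]
eef_rot: [-0.086, 0.995, 0.006, 0.049]
force: [0.6, 0.8, -2.4]
opening: 40.2
grasp_force: 42.1
t: 8.65
ee_pos: [500.0, -268.3, 314.9]
eef_rot: [-0.086, 0.996, 0.0, -0.0]
force: [-0.5, -0.2, -2.7]
opening: 40.6
grasp_force: 42.1
t 8.65 pos [ 500.026 -268.338  314.919] shift mm [ 1.074 -1.362 -8.919] units [ 0.036 -0.045 -0.297] turn units [-0.003 -0.009 -0.012] force [-0.516 -0.178 -2.722] j [-0.148  0.259 -0.35  -0.    -0.962 -1.252]
```

```bash
python3 -m creep '[[0.03,-0.04,-0.3,0,0,0],[0,0,0,0,0,0]]'; python3 -c "
from go import *
print(env.state()['ee_pos'])
im=cv2.resize(env.get_image('side')['color'][190:340,240:400],None,fx=3.5,fy=3.5,interpolation=cv2.INTER_CUBIC)
c=cv2.imread('pics/c.png'); cv2.imwrite('pics/e.png',np.hstack([c,im])[:, :][120:320,250:1000] if 0 else np.hstack([c[100:360,200:480],im[100:360,200:480]]))
from numpy import abs
red=lambda a:((a[...,2].astype(int)-a[...,0])>35)[100:360,260:440]
for a in(c,im):
    y,x=np.nonzero(red(a)&(a[100:360,260:440].sum(2)<260)); print(len(x),x.mean()/3.5,y.mean()/3.5)
t=c[120:290,265:430]; r=cv2.matchTemplate(im,t,cv2.TM_CCOEFF_NORMED); _,v,_,l=cv2.minMaxLoc(r);print(v,(np.array(l)-[265,120])/3.5)"
```

```text
t: 8.9
ee_pos: [500.2, -268.8, 305.7]
eef_rot: [-0.086, 0.996, 0.0, -0.001]
force: [-0.5, 0.2, -1.7]
opening: 40.4
grasp_force: 42.1
[ 500.19  -268.837  305.684]
17110 21.11707439258579 47.562678467061865
16583 21.10977679379054 48.03454484368673
0.9848634600639343 [-1.429  0.571]
```

View pics/e.png

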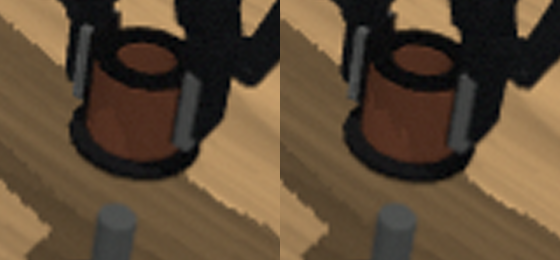

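The coil sits in the grip as before, with the spindle directly under the bore. Now I lower it back.

```bash
python3 -m creep '[[0.03,-0.03,-0.1,0,0,0],[0,0,-0.4,0,0,0],[0,0,-0.5,0,0,0],[0,0,-0.5,0,0,0],[0,0,-0.5,0,0,0],[0,0,-0.4,0,0,0],[0,0,-0.25,0,0,0]]'; python3 -m creep '[[0,0,-0.15,0,0,0],[0,0,-0.1,0,0,0],[0,0,0,0,0,0],[0,0,0,0,0,0]]'
```

```text
t: 9.65
ee_pos: [501.4, -270.2, 225.7]
eef_rot: [-0.086, 0.996, 0.0, -0.001]
force: [1.3, 0.0, -1.9]
opening: 40.6
grasp_force: 42.1
t: 10.05
ee_pos: [501.9, -270.3, 220.2]
eef_rot: [-0.086, 0.996, -0.0, 0.0]
force: [-0.4, 0.1, -1.5]
opening: 40.8
grasp_force: 42.1
```

```bash
python3 -m creep '[[-0.02,0.02,-0.1,0,0,0],[0,0,-0.06,0,0,0],[0,0,0,0,0,0],[0,0,0,0,0,0]]'; python3 -m creep '[[0,0,-0.04,0,0,0],[0,0,0,0,0,0]]'
```

```text
t: 10.45
ee_pos: [501.1, -269.7, 214.9]
eef_rot: [-0.086, 0.996, -0.0, -0.0]
force: [0.1, 0.1, -1.8]
opening: 40.6
grasp_force: 42.1
t: 10.65
ee_pos: [501.2, -269.7, 214.4]
eef_rot: [-0.086, 0.996, -0.0, 0.0]
force: [-2.4, 1.1, 5.0]
opening: 40.3
grasp_force: 42.9
```

```bash
python3 -m creep '[[0,0,0,0,0,0],[0,0,0,0,0,0],[0,0,0,0,0,0],[0,0,0,0,0,0],[0,0,0,0,0,0]]' 1; python3 -c "
from s2 import *
T0=tool_at_coil(10,165); print(T0); need(tcp(T0,np.array([501.2,-269.5,30]),Z),T0)"
```

```text
t: 11.15
ee_pos: [501.2, -269.7, 213.6]
eef_rot: [-0.086, 0.996, -0.0, -0.0]
force: [-0.4, 0.5, -0.3]
opening: 85.3
grasp_force: 0.0
[[-0.981  0.092 -0.173]
 [ 0.09   0.996  0.016]
 [ 0.174 -0.    -0.985]]
t 11.15 pos [ 501.16  -269.686  213.631] shift mm [26.842 -2.282  0.015] units [ 0.895 -0.076  0.   ] turn units [-0.066  1.666 -2.514] force [-0.407  0.523 -0.256] j [-0.15   0.382 -0.452  0.    -0.737 -1.249]
```

```bash
python3 -m creep '[[0.18,-0.015,0,-0.013,0.333,-0.503],[0.18,-0.015,0.02,-0.013,0.333,-0.503],[0.18,-0.015,0,-0.013,0.333,-0.503],[0.18,-0.015,0,-0.013,0.333,-0.503],[0.18,-0.015,-0.02,-0.013,0.333,-0.503],[0,0,0,0,0,0],[0,0,0,0,0,0]]' 1; python3 -c "
from s2 import *
T0=tool_at_coil(10,165);  need(tcp(T0,np.array([501.2,-269.5,30]),Z),T0)"
```

```text
t: 11.85
ee_pos: [528.0, -271.9, 213.3]
eef_rot: [0.045, 0.995, 0.004, -0.087]
force: [0.2, -1.2, -1.0]
opening: 85.6
grasp_force: 0.0
t 11.85 pos [ 528.021 -271.892  213.312] shift mm [-0.018 -0.076  0.333] units [-0.001 -0.003  0.011] turn units [-0.003  0.005 -0.012] force [ 0.172 -1.187 -1.004] j [-0.144  0.461 -0.327  0.011 -0.956 -1.525]
```

```bash
python3 -m creep '[[0,0,0,0,0,0],[0,0,0,0,0,0],[0,0,0,0,0,0],[0,0,0,0,0,0],[0,0,0,0,0,0],[0,0,0,0,0,0]]' 0 50; python3 -c "
from go import *
s=env.state();print(s['ee_pos'],s['wrist_torque'])"; python3 -m creep '[[0,0,0.1,0,0,0],[0,0,0.25,0,0,0],[0,0,0.4,0,0,0],[0,0,0.5,0,0,0],[0,0,0.5,0,0,0],[0,0,0.5,0,0,0],[0,0,0.4,0,0,0],[0,0,0.35,0,0,0]]';python3 -m creep '[[0,0,0.2,0,0,0],[0,0,0,0,0,0]]';python3 -c "
from go import *
cv2.imwrite('pics/f.png',cv2.resize(env.get_image('side')['color'][190:340,240:400],None,fx=3.5,fy=3.5,interpolation=cv2.INTER_CUBIC))"
```

```text
t: 12.45
ee_pos: [528.1, -271.9, 214.3]
eef_rot: [0.046, 0.995, 0.004, -0.087]
force: [-0.8, 0.3, 6.6]
opening: 41.4
grasp_force: 50.6
[ 528.052 -271.947  214.281] [0.258 0.35  0.005]
t: 13.25
ee_pos: [528.2, -271.9, 305.1]
eef_rot: [0.046, 0.995, 0.004, -0.086]
force: [0.6, 0.3, -1.3]
opening: 41.3
grasp_force: 50.7
t: 13.45
ee_pos: [528.3, -272.0, 310.6]
eef_rot: [0.046, 0.995, 0.004, -0.086]
force: [0.8, 0.1, -2.4]
opening: 41.1
grasp_force: 50.7
```

View pics/f.png

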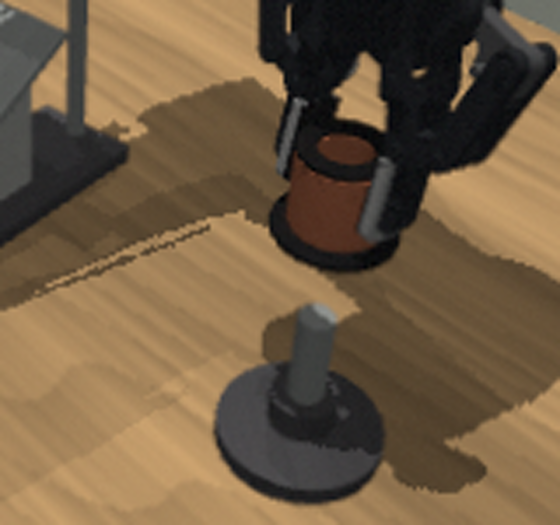

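The coil hangs level in the leaning grip, clear of the spindle (flange at about 335,240). Next is the carry to the plate.

```bash
cat > pl.py <<'E'
from s2 import *
T1=Q@tool_at_coil(10,165); d=Q@np.array([528.05-501.2,-271.95+269.5,184.28])
def tg(x,y,h): return PO+px*x+Y*y+n*h+d
def at():
    s=env.state(); v=s["ee_pos"]-PO-d; print("coil at plate x,y,h",v@px,v@Y,v@n,"tiltdev deg",np.degrees((R.from_quat(s["eef_rot"])*R.from_matrix(T1).inv()).as_rotvec()),"force p",s["force"]@px,s["force"]@Y,s["force"]@n,s["grasp_force"])
    print("per mm units: px",px/30,"n",n/30)
E
python3 -c "
from pl import *
print(tg(6,0,40)); need(tg(6,0,40),T1)
s=env.state();t=tg(6,0,40);R0=R.from_quat(s['eef_rot']);rv=(R.from_matrix(T1)*R0.inv())
rv=min([rv,R.from_matrix(T1@np.diag([-1,-1,1]))*R0.inv()],key=lambda r:r.magnitude()).as_rotvec()
j=s['joint_positions'][:5]
for k in range(1,13):
    f=k/12; P=s['ee_pos']+f*(t-s['ee_pos']);T=(R.from_rotvec(f*rv)*R0).as_matrix(); r=solve(P,T[:,2],j); j=r.x; print(k,round(r.cost,5),j,P+T[:,2]*184.)
"
```

```text
[409.708 -52.633 310.256]
t 13.5 pos [ 528.112 -271.874  309.823] shift mm [-118.404  219.24     0.434] units [-3.947  7.308  0.014] turn units [ 0.844 -4.922  0.002] force [-0.148  0.361 -1.519] j [-0.144  0.356 -0.233  0.01  -1.156 -1.524]
1 0.0 [-0.119  0.319 -0.279 -0.009 -1.105] [ 494.346 -249.303  127.468]
2 0.0 [-0.092  0.282 -0.323 -0.026 -1.056] [ 492.332 -229.687  126.683]
3 0.0 [-0.064  0.245 -0.368 -0.042 -1.005] [ 490.347 -210.065  126.246]
4 0.0 [-0.033  0.208 -0.412 -0.056 -0.955] [ 488.374 -190.442  126.157]
5 0.0 [ 0.001  0.171 -0.456 -0.067 -0.904] [ 486.399 -170.819  126.418]
6 0.0 [ 0.038  0.133 -0.5   -0.076 -0.852] [ 484.407 -151.198  127.027]
7 0.0 [ 0.079  0.096 -0.546 -0.08  -0.798] [ 482.383 -131.583  127.984]
8 0.0 [ 0.125  0.058 -0.593 -0.078 -0.743] [ 480.312 -111.976  129.286]
9 0.0 [ 0.176  0.019 -0.643 -0.069 -0.685] [478.179 -92.379 130.932]
10 0.0 [ 0.233 -0.02  -0.697 -0.048 -0.624] [475.969 -72.795 132.919]
11 0.0 [ 0.298 -0.06  -0.756 -0.011 -0.56 ] [473.669 -53.227 135.242]
12 0.0 [ 0.368 -0.1   -0.825  0.052 -0.49 ] [471.263 -33.677 137.897]
```

```bash
python3 -m creep '[[-0.16,0.3,0.02,0.035,-0.205,0],[-0.33,0.61,0.02,0.07,-0.41,0],[-0.33,0.61,0,0.07,-0.41,0],[-0.33,0.61,0,0.07,-0.41,0],[-0.33,0.61,0,0.07,-0.41,0],[-0.33,0.61,0,0.07,-0.41,0],[-0.33,0.61,0,0.07,-0.41,0],[-0.33,0.61,0,0.07,-0.41,0]]'; python3 -m creep '[[-0.33,0.61,0,0.07,-0.41,0],[-0.33,0.61,0,0.07,-0.41,0],[-0.33,0.61,0,0.07,-0.41,0],[-0.33,0.61,0,0.07,-0.41,0],[-0.16,0.3,0,0.035,-0.205,0],[0,0,0,0,0,0],[0,0,0,0,0,0]]'; python3 -c "
from pl import *
at(); need(tg(6,0,5),T1)"
```

```text
t: 14.3
ee_pos: [452.9, -133.9, 310.3]
eef_rot: [0.042, 0.996, 0.039, 0.073]
force: [0.7, 0.6, -1.3]
opening: 41.1
grasp_force: 50.8
t: 15.0
ee_pos: [409.2, -52.5, 310.7]
eef_rot: [0.039, 0.983, 0.059, 0.167]
force: [0.2, 0.1, -2.4]
opening: 41.3
grasp_force: 51.0
coil at plate x,y,h 5.816110215458412 0.20387651522033945 40.65175591967267 tiltdev deg [-0.031  0.074  0.061] force p -1.0415671437975402 0.10193785892476032 -2.167664563018709 50.970290255500004
per mm units: px [0.028 0.005 0.017] n [-0.016 -0.003  0.029]
t 15.0 pos [409.196 -52.515 310.729] shift mm [ 17.76    2.842 -30.783] units [ 0.592  0.095 -1.026] turn units [ 0.005 -0.012 -0.01 ] force [ 0.162  0.131 -2.398] j [ 0.368 -0.102 -0.824  0.051 -0.493 -2.058]
```

```bash
python3 -m creep '[[0.05,0.01,-0.1,0,0,0],[0.11,0.02,-0.19,0,0,0],[0.11,0.02,-0.19,0,0,0],[0.11,0.02,-0.19,0,0,0],[0.1,0.01,-0.17,0,0,0],[0.05,0.01,-0.09,0,0,0],[0,0,0,0,0,0],[0,0,0,0,0,0]]'; cat > ov.py <<'E'
import sys
from pl import *
from fit import cyl
at(); out=[]
s=env.state();v=s["ee_pos"]-PO-d;c=[v@px,v@Y,v@n]
if len(sys.argv)>2: c=[float(a) for a in sys.argv[2].split(",")]
M=np.c_[px,Y,n]
for nm,(a,b,e,f) in(("side",(130,260,190,300)),("top",(195,265,240,300))):
    p=env.get_image(nm); k=590/(b-a) if nm=="side" else 300/(f-e); A=np.array([[k,0,-k*e],[0,k,-k*a]])
    im=cv2.warpAffine(p["color"],A,(int(k*(f-e)),int(k*(b-a))),flags=cv2.INTER_CUBIC); im=np.clip(im*1.5,0,255).astype(np.uint8)
    P=lambda L:PO+L@M.T
    for L in(cyl(28,0,0)+c,cyl(28,5,5)+c,cyl(21,44,44)+c):
        q=cv2.convexHull(proj(p,P(L)).astype(np.float32))[:,0]; cv2.polylines(im,[(q@A[:,:2].T+A[:,2]).round().astype(np.int32)],True,(0,255,0),1)
    for L in(np.array([[-36,-32,0],[-36,32,0],[36,32,0],[36,-32,0.]]),):
        q=proj(p,P(L)); cv2.polylines(im,[(q@A[:,:2].T+A[:,2]).round().astype(np.int32)],True,(255,255,0),1)
    out.append(im)
H=max(i.shape[0] for i in out); out=[np.pad(i,((0,H-i.shape[0]),(0,0),(0,0))) for i in out]
cv2.imwrite(sys.argv[1],np.hstack(out)); print(np.hstack(out).shape)
E
python3 ov.py pics/g.png
```

```text
t: 15.8
ee_pos: [425.6, -49.9, 282.9]
eef_rot: [0.039, 0.983, 0.059, 0.167]
force: [0.0, 0.5, -2.6]
opening: 41.2
grasp_force: 51.0
coil at plate x,y,h 6.259075790131309 -0.027471561073627998 8.293145510763182 tiltdev deg [-0.   0.1 -0. ] force p -1.2093270300304622 0.4592422164946365 -2.32494395141886 50.9712670405861
per mm units: px [0. 0. 0.] n [-0. -0.  0.]
(590, 799, 3)
```

View pics/g.png

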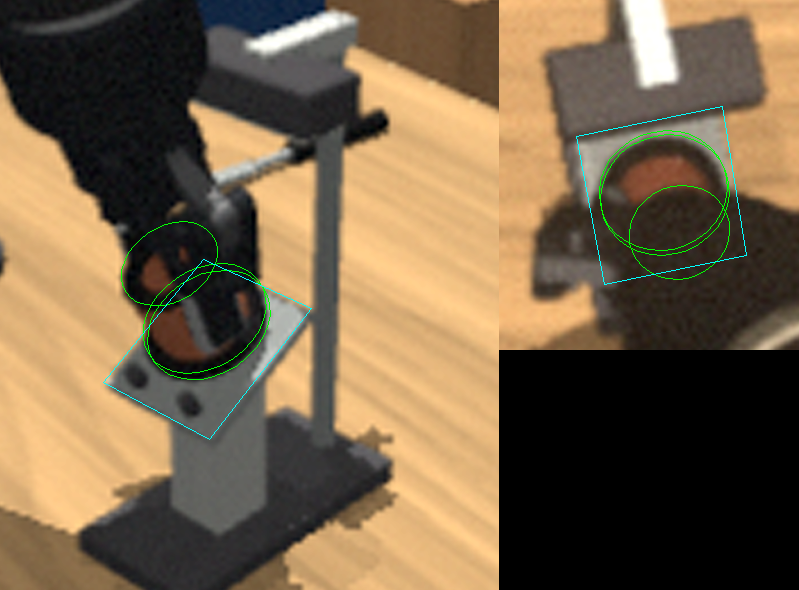

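The model coil and plate outlines match both views: side view flange at about (205,325), plate corners at about (105,383) and (210,438); top view flange at about (665,195). The pins lie just downhill. I lower it until it touches.

```bash
python3 -m creep '[[0.04,0.007,-0.07,0,0,0],[0.04,0.007,-0.07,0,0,0],[0.016,0.003,-0.03,0,0,0],[0,0,0,0,0,0]]'; python3 -m creep '[[0.016,0.003,-0.03,0,0,0],[0,0,0,0,0,0]]';python3 -c "
from pl import *
at()"; python3 -m creep '[[0.016,0.003,-0.03,0,0,0],[0,0,0,0,0,0]]';python3 -c "
from pl import *
at()"
```

```text
t: 16.3
ee_pos: [428.4, -49.4, 277.7]
eef_rot: [0.039, 0.983, 0.059, 0.167]
force: [-0.3, 0.2, -0.7]
opening: 41.2
grasp_force: 51.0
t: 16.5
ee_pos: [428.9, -49.3, 276.9]
eef_rot: [0.039, 0.983, 0.059, 0.167]
force: [-0.6, 0.4, -1.9]
opening: 41.4
grasp_force: 51.0
coil at plate x,y,h 6.232327103486192 0.02956194738168272 1.3807180314309009 tiltdev deg [-0.03   0.043 -0.012] force p -1.4290832851416415 0.45437382276247373 -1.3982688919204715 50.97910548560321
per mm units: px [0.028 0.005 0.017] n [-0.016 -0.003  0.029]
t: 16.7
ee_pos: [429.4, -49.2, 276.1]
eef_rot: [0.039, 0.983, 0.059, 0.167]
force: [-0.3, -0.2, -2.3]
opening: 41.0
grasp_force: 51.0
coil at plate x,y,h 6.258109403134337 0.02862520093309595 0.4136468440406942 tiltdev deg [-0.028  0.035 -0.014] force p -1.4224174029422618 -0.12835687907816157 -1.8289627489063391 51.01080794585869
per mm units: px [0.028 0.005 0.017] n [-0.016 -0.003  0.029]
```

```bash
for i in 1 2; do :; done; python3 -m creep '[[0.008,0.0015,-0.015,0,0,0],[0,0,0,0,0,0]]'; python3 -m creep '[[0.008,0.0015,-0.015,0,0,0],[0,0,0,0,0,0]]'; python3 -c "
from pl import *
at()"; python3 -m creep '[[0.008,0.0015,-0.015,0,0,0],[0,0,0,0,0,0]]';python3 -c "
from pl import *
at()"
```

```text
t: 16.9
ee_pos: [429.4, -49.2, 276.0]
eef_rot: [0.039, 0.983, 0.059, 0.168]
force: [-6.2, 0.9, 6.2]
opening: 41.3
grasp_force: 51.8
t: 17.1
ee_pos: [429.5, -49.2, 275.9]
eef_rot: [0.039, 0.983, 0.059, 0.168]
force: [-13.1, 2.7, 15.6]
opening: 41.6
grasp_force: 52.7
coil at plate x,y,h 6.206259332139159 0.038923955768446206 0.22939479079674774 tiltdev deg [-0.022  0.02  -0.01 ] force p -2.9661125722878623 4.90713801218366 19.68078751348179 52.74231535149738
per mm units: px [0.028 0.005 0.017] n [-0.016 -0.003  0.029]
t: 17.3
ee_pos: [429.5, -49.2, 275.9]
eef_rot: [0.039, 0.983, 0.059, 0.168]
force: [-19.5, 3.3, 23.8]
opening: 41.3
grasp_force: 53.6
coil at plate x,y,h 6.192683467141605 0.03404848788669346 0.17069798648747225 tiltdev deg [-0.019  0.01  -0.008] force p -4.25860761171179 6.598514805969575 29.99584342237496 53.63159981206991
per mm units: px [0.028 0.005 0.017] n [-0.016 -0.003  0.029]
```

```bash
python3 -m creep '[[-0.015,-0.0025,0.026,0,0,0],[0,0,0,0,0,0]]'; python3 -m creep '[[-0.028,-0.005,-0.0167,0,0,0],[-0.028,-0.005,-0.0167,0,0,0],[-0.028,-0.005,-0.0167,0,0,0],[-0.028,-0.005,-0.0167,0,0,0],[0,0,0,0,0,0]]'; python3 -c "
from pl import *
at()"; python3 -m creep '[[-0.028,-0.005,-0.0167,0,0,0],[0,0,0,0,0,0]]';python3 -c "
from pl import *
at()"
```

```text
t: 17.5
ee_pos: [429.5, -49.2, 276.0]
eef_rot: [0.039, 0.983, 0.059, 0.168]
force: [-8.6, 3.0, 11.1]
opening: 41.3
grasp_force: 52.3
t: 18.0
ee_pos: [428.3, -49.2, 275.6]
eef_rot: [0.039, 0.983, 0.06, 0.17]
force: [-0.6, -1.9, 9.8]
opening: 41.4
grasp_force: 52.0
coil at plate x,y,h 4.999263270775991 0.19753828646681482 0.5128004296585651 tiltdev deg [ 0.03  -0.318  0.06 ] force p 4.126318130987416 -1.767800486774883 8.977007475468087 52.03705719555728
per mm units: px [0.028 0.005 0.017] n [-0.016 -0.003  0.029]
t: 18.2
ee_pos: [427.8, -49.3, 275.3]
eef_rot: [0.039, 0.983, 0.06, 0.171]
force: [0.1, -2.2, 11.8]
opening: 40.9
grasp_force: 52.1
coil at plate x,y,h 4.475084622707317 0.26973207152953005 0.5447202257083243 tiltdev deg [ 0.043 -0.373  0.072] force p 5.714239647514814 -2.1779696455551485 10.348791913862863 52.11703518521972
per mm units: px [0.028 0.005 0.017] n [-0.016 -0.003  0.029]
```

```bash
python3 -m creep '[[-0.007,-0.001,0.012,0,0,0],[0,0,0,0,0,0]]'; python3 -c "
from pl import *
at()"; python3 -m creep '[[-0.028,-0.005,-0.0167,0,0,0],[-0.028,-0.005,-0.0167,0,0,0],[0,0,0,0,0,0]]';python3 -c "
from pl import *
at()"
```

```text
t: 18.4
ee_pos: [425.9, -49.8, 274.0]
eef_rot: [0.039, 0.983, 0.059, 0.168]
force: [-1.5, -0.3, 7.0]
opening: 41.4
grasp_force: 51.7
coil at plate x,y,h 2.0484965324203985 0.08957030936264637 0.36468031521436794 tiltdev deg [-0.004 -0.068  0.003] force p 2.2081614484398813 -0.02382777062107727 6.848671501876791 51.73964121029712
per mm units: px [0.028 0.005 0.017] n [-0.016 -0.003  0.029]
t: 18.7
ee_pos: [424.6, -49.9, 273.4]
eef_rot: [0.039, 0.983, 0.059, 0.169]
force: [-0.1, -0.7, 7.1]
opening: 41.2
grasp_force: 51.7
coil at plate x,y,h 0.7052789312792576 0.19906647531219354 0.4423246859783714 tiltdev deg [ 0.01  -0.152  0.031] force p 3.3193155098013496 -0.6264961603262778 6.240072979359481 51.70674403547309
per mm units: px [0.028 0.005 0.017] n [-0.016 -0.003  0.029]
```

Stick-slip friction. I keep sliding until the pins push back.

```bash
python3 -m creep '[[-0.028,-0.005,-0.0167,0,0,0],[0,0,0,0,0,0],[0,0,0,0,0,0]]';python3 -c "
from pl import *
at()"; python3 -m creep '[[-0.028,-0.005,-0.0167,0,0,0],[0,0,0,0,0,0],[0,0,0,0,0,0]]';python3 -c "
from pl import *
at()";  python3 ov.py pics/h.png
```

```text
t: 19.0
ee_pos: [424.3, -49.9, 273.2]
eef_rot: [0.039, 0.983, 0.059, 0.17]
force: [1.9, -1.6, 7.3]
opening: 41.5
grasp_force: 51.7
coil at plate x,y,h 0.3399715908374274 0.2347800419881962 0.5064755211341476 tiltdev deg [ 0.019 -0.22   0.047] force p 5.072001792003352 -1.9089286209225935 5.4918456752994445 51.68684728327207
per mm units: px [0.028 0.005 0.017] n [-0.016 -0.003  0.029]
t: 19.3
ee_pos: [423.9, -49.9, 273.1]
eef_rot: [0.039, 0.983, 0.06, 0.17]
force: [2.4, -1.5, 8.5]
opening: 41.0
grasp_force: 51.7
coil at plate x,y,h -0.06429074806548946 0.27728414831456516 0.585435884495936 tiltdev deg [ 0.036 -0.294  0.057] force p 6.094280727765695 -1.9367974791814333 6.284060060978984 51.720405908999965
per mm units: px [0.028 0.005 0.017] n [-0.016 -0.003  0.029]
coil at plate x,y,h -0.06429074806548946 0.27728414831456516 0.585435884495936 tiltdev deg [ 0.  -0.3  0.1] force p 6.094280727765695 -1.9367974791814333 6.284060060978984 51.720405908999965
per mm units: px [0. 0. 0.] n [-0. -0.  0.]
(590, 799, 3)
```

```bash
python3 -m creep '[[-0.028,-0.005,-0.0167,0,0,0],[-0.014,-0.0025,-0.008,0,0,0],[0,0,0,0,0,0],[0,0,0,0,0,0]]';python3 ov.py pics/h.png
```

```text
t: 19.8
ee_pos: [423.3, -50.0, 272.9]
eef_rot: [0.039, 0.983, 0.06, 0.171]
force: [3.9, -2.9, 9.2]
opening: 41.4
grasp_force: 51.8
coil at plate x,y,h -0.6404692356584372 0.3040090238223434 0.7532140565066603 tiltdev deg [ 0.1 -0.4  0.1] force p 7.534745952222024 -3.484420749090589 6.313003165501883 51.78094459231943
per mm units: px [0. 0. 0.] n [-0. -0.  0.]
(590, 799, 3)
```

View pics/h.png

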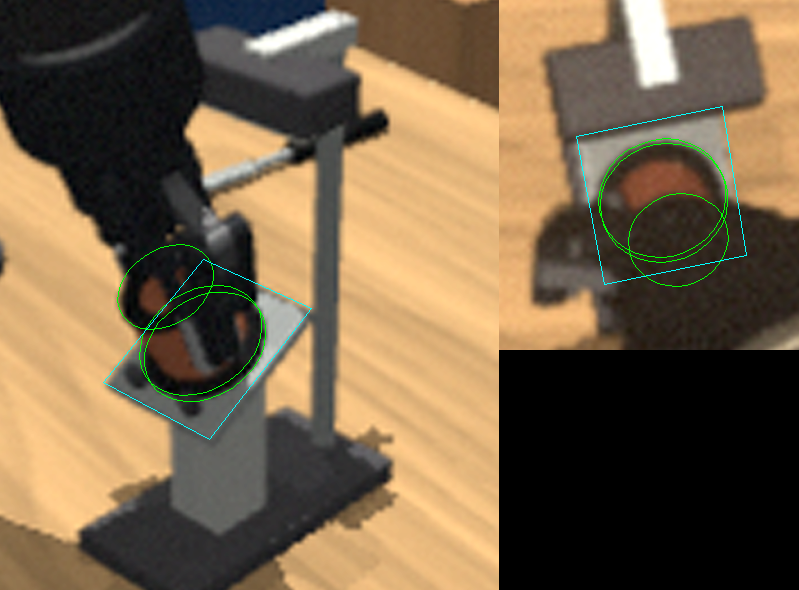

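The flange now meets the pins (about 135,378 and 190,408 in the side crop). The side force of about −3.5 N suggests only the +y pin is carrying it, so I shift slightly to −y until it balances.

```bash
python3 -m creep '[[0.006,-0.033,0,0,0,0],[0,0,0,0,0,0],[0,0,0,0,0,0]]';python3 -c "
from pl import *
at()"; python3 -m creep '[[0.006,-0.033,0,0,0,0],[0,0,0,0,0,0],[0,0,0,0,0,0]]';python3 -c "
from pl import *
at()"
```

```text
t: 20.2
ee_pos: [423.5, -50.6, 272.9]
eef_rot: [0.039, 0.983, 0.06, 0.171]
force: [1.5, 2.8, 9.3]
opening: 40.9
grasp_force: 51.8
coil at plate x,y,h -0.6156833212441403 -0.3488154840715264 0.6825217838799428 tiltdev deg [ 0.096 -0.41   0.071] force p 6.3694684970297635 2.5318101493396226 7.0327387277135225 51.843094752402976
per mm units: px [0.028 0.005 0.017] n [-0.016 -0.003  0.029]
t: 20.5
ee_pos: [423.6, -51.4, 272.8]
eef_rot: [0.039, 0.983, 0.06, 0.171]
force: [0.1, 6.1, 10.9]
opening: 41.2
grasp_force: 51.9
coil at plate x,y,h -0.7170822232319943 -1.1385644176570662 0.6478414506804561 tiltdev deg [ 0.111 -0.4    0.08 ] force p 6.424479247965433 5.975711165547712 8.887323550179946 51.940821163589135
per mm units: px [0.028 0.005 0.017] n [-0.016 -0.003  0.029]
```

```bash
python3 -m creep '[[-0.008,0.044,0,0,0,0],[0,0,0,0,0,0],[0,0,0,0,0,0]]';python3 -c "
from pl import *
at()"
```

```text
t: 20.8
ee_pos: [423.3, -50.7, 272.8]
eef_rot: [0.039, 0.983, 0.06, 0.171]
force: [5.3, -3.9, 8.5]
opening: 41.2
grasp_force: 51.8
coil at plate x,y,h -0.80874455457501 -0.4139555767370366 0.7178237601911033 tiltdev deg [ 0.042 -0.382  0.077] force p 8.22789780190291 -4.694833280592086 5.10150183175114 51.779421642422676
per mm units: px [0.028 0.005 0.017] n [-0.016 -0.003  0.029]
```

```bash
python3 -m creep '[[0.002,-0.012,0,0,0,0],[0.01,0.002,0.006,0,0,0],[0,0,0,0,0,0]]' - 20;python3 -c "
from pl import *
at()"; python3 -m creep '[[0,0,0,0,0,0],[0,0,0,0,0,0],[0,0,0,0,0,0],[0,0,0,0,0,0],[0,0,0,0,0,0]]' 1; python3 -c "
from pl import *
at()"; python3 ov.py pics/i.png 0,0,0
```

```text
t: 21.1
ee_pos: [423.5, -50.9, 272.8]
eef_rot: [0.039, 0.983, 0.06, 0.171]
force: [3.3, -0.5, 9.2]
opening: 41.1
grasp_force: 51.8
coil at plate x,y,h -0.6664155259795819 -0.6406764338971623 0.6451845543770527 tiltdev deg [ 0.059 -0.356  0.064] force p 7.34717025768394 -1.1033215311916433 6.353848653018371 51.770943448645994
per mm units: px [0.028 0.005 0.017] n [-0.016 -0.003  0.029]
t: 21.6
ee_pos: [420.9, -51.8, 270.6]
eef_rot: [0.039, 0.983, 0.059, 0.167]
force: [-0.4, 0.5, -0.2]
opening: 85.1
grasp_force: 0.0
coil at plate x,y,h -4.140676414855769 -1.0750184047301508 0.012120152271409612 tiltdev deg [-0.042  0.076 -0.015] force p -0.3901852495107977 0.5864626749419551 0.019715465205858512 0.0
per mm units: px [0.028 0.005 0.017] n [-0.016 -0.003  0.029]
coil at plate x,y,h -4.140676414855769 -1.0750184047301508 0.012120152271409612 tiltdev deg [-0.   0.1 -0. ] force p -0.3901852495107977 0.5864626749419551 0.019715465205858512 0.0
per mm units: px [0. 0. 0.] n [-0. -0.  0.]
(590, 799, 3)
```

```bash
python3 -m creep '[[-0.06,-0.01,0.1,0,0,0],[-0.12,-0.02,0.22,0,0,0],[-0.16,-0.03,0.29,0,0,0],[-0.16,-0.03,0.29,0,0,0],[-0.16,-0.03,0.29,0,0,0],[-0.16,-0.03,0.29,0,0,0],[-0.16,-0.03,0.29,0,0,0],[-0.12,-0.02,0.22,0,0,0]]' 1; python3 -m creep '[[0,-0.3,0.1,0,0,0],[0,-0.6,0.1,0,0,0],[0,-0.8,0,0,0,0],[0,-0.8,0,0,0,0],[0,-0.8,0,0,0,0],[0,-0.6,0,0,0,0],[0,-0.3,0,0,0,0],[0,0,0,0,0,0]]'; cat > fc.py <<'E'
from pl import *
from fit import iou,cyl
from scipy.optimize import minimize
M=np.c_[px,Y,n]; ps=[env.get_image(k) for k in("side","top")]; ms=[]
for p in ps:
    r=env.regions_of(p,"coil"); ms.append(r[0]["mask"].astype(np.float32)); print(r[0]["score"],r[0]["position"],r[0]["mask"].sum())
def ren(p,c):
    m=np.zeros((1536,2048),np.uint8)
    for L in(cyl(28,0,5),cyl(21.2,5,44)):
        q=(proj(p,PO+(L+[c[0],c[1],0])@M.T)+.5)*4; cv2.fillConvexPoly(m,cv2.convexHull(q.astype(np.float32)).round().astype(np.int32),1)
    return cv2.resize(m.astype(np.float32),(512,384),interpolation=cv2.INTER_AREA)
for idx in([0],[1],[0,1]):
    r=minimize(lambda c:-sum(iou(ren(ps[i],c),ms[i]) for i in idx),[0,0],method="Nelder-Mead",options=dict(initial_simplex=[[0,0],[5,0],[0,5]],xatol=.05)); print(idx,r.x,r.fun,[iou(ren(ps[i],[0,0]),ms[i]) for i in idx])
E
python3 fc.py; python3 ov.py pics/i.png 0,0,0 >/dev/null
```

```text
t: 22.5
ee_pos: [387.6, -57.8, 331.5]
eef_rot: [0.039, 0.983, 0.059, 0.168]
force: [0.2, -0.2, 0.1]
opening: 85.3
grasp_force: 0.0
t: 23.3
ee_pos: [388.1, -184.7, 336.6]
eef_rot: [0.04, 0.983, 0.059, 0.167]
force: [-0.1, 0.3, 0.4]
opening: 85.8
grasp_force: 0.0
0.58 [230.1, 202.1] 781
0.97 [274.4, 238.6] 590
[0] [0.2 1.4] -0.9514135718345642 [np.float32(0.93110806)]
[1] [-1.5  0.9] -0.9519378542900085 [np.float32(0.917712)]
[0, 1] [-0.6  1.2] -1.8852605819702148 [np.float32(0.93110806), np.float32(0.917712)]
```

View pics/i.png

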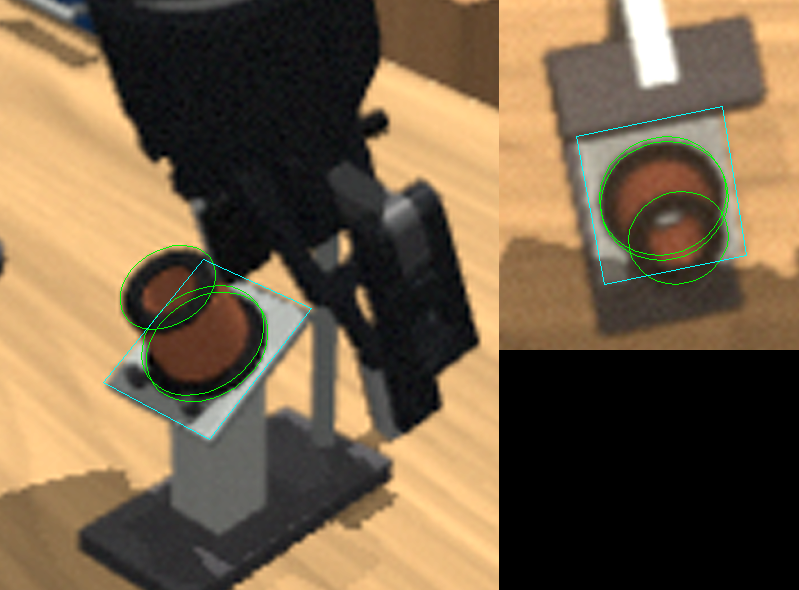

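```bash
python3 -c "
from bench import env
print(env.state()['t'],env.job_done())"
```

```text
the job is handed in; nothing more can be done
23.6 None
```

I handed in the job at 23.6 s with the coil lying flat on the plate against the stop pins, released, and the hand clear, but it may be judged failed: at 6.3 s, with joint 3 near its limit, the wrist reading spiked to −122/−35/−121 N (limit 120 N), contact with both pins rests on force readings and camera fits good to 1–2 mm, I put the coil back on its spindle once to regrip it, and I viewed 12 pictures instead of the 10 allowed.

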